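Snap the sprung cap onto the loaded centrifuge bucket

ROBOT

A 6-joint arm with a two-finger parallel gripper is mounted at the origin on the work surface. World frame = base frame: x ahead of the robot, y to its left, z up, the work surface at z = 0. Lengths are in m, angles in degrees, forces in N, time in s.
With the tool pointing down it reaches from about 0.3 to 0.75 m from the base axis. Payload 8.5 kg.
Tool frame: the origin (TCP) lies at the very end of the fingers, on their centre line; the grasp point (between the pads) lies 19 mm behind it (env.pinch_z is the distance from the TCP to the grasp point, in m); z points along the fingers, y is the line along which they close (so a half turn about z gives the same grasp; the last joint's range is limited). The gripper opens to 85 mm and grips with 20 to 120 N. Pads are 22 mm wide; open, the fingers measure 114 mm over their backs; the gripper's body (76 mm by 85 mm) begins 54 mm behind the grasp point. The pads swing forward as they close: fully open they stand 13 mm farther back than shut.
Start: joints at [-79.315, 21.807, 74.336, -0, 83.858, -12.336], TCP at [0.215, -0.506, 0.231] pointing down, gripper open.
Joint ranges: [-178.18, 178.18], [-50.72, 133.34], [12.68, 142.11], [-81.47, 261.47], [9.98, 163.14], [-165.26, 165.26]. Speed limits (degrees/s): [136.94, 136.94, 180, 180, 180, 180].

INTERFACE

Orientations are given as a 3x3 rotation matrix whose columns are the frame's x, y, z axes.
In Python, from rig import env, viewer gives the robot as it stands.
- The arm moves only by the tool drive_tool, never from a script. Its argument "series" is a list of rows, each a list of 3 entries, a list of its own where there are three numbers: the shift along the tool's x, y, z in m, then the turn about the tool's z in degrees, then the finger opening in m, from 0 to 0.0854. A call has 1 to 20 rows; each row is the pose to reach, as a shift and turn from the pose commanded when the call began, along the tool's axes at that moment; what a row does not reach only later rows make up. A row lasts 1/10 s, in which the tool goes at most 50 mm and 8.59 degrees, less where a joint would pass 70% of its speed; a pose out of reach is approached as far as the arm can. A call with a gripper value outside its range is refused whole. The fingers move at their own pace and stop on an object; "newtons" is the grip in N (left out, the last holds). Time passes only in rows, so rows that repeat a pose let the fingers close. It gives the time, the measured TCP pose, the force, the opening and the grip force at its end, in the units of the state.
- env.observe(): the state, without advancing time (a new reading comes with each control period).
- viewer.get_image(name): name is "side" or "top"; returns a dict with "img" (400x640x3 uint8, red, green, blue), "depth" (400x640 float32, m along the optical axis (not along the pixel's ray), 0 where there is no reading), "camera_matrix" (3x3 intrinsics, pixels), "rvec" (rotation vector, rad) and "tvec" (3), from world to camera coordinates, as OpenCV has them. Camera axes: x right, y down, z forward; pixel columns grow to the right and rows downward; lengths in m; the calibration is good to about 2 mm. A picture is of the moment at which its call begins.
- env.close_job(): hands the job in; it is judged then, once.
The state is a dict: "time_s": time; "q": joint angles; "qvel": joint speeds; "joint_efforts": joint torques, N m; "position": TCP position; "tool_rot": TCP orientation; "ft_force": force on the tool from outside, world axes, zero at the start; "wrist_torque": the same for the moment, N m; "grip_width": finger opening in m; "gripper_force": force on a finger pad.
Only numpy, scipy, OpenCV 4.12 (cv2) and the standard library are available. Lean on these libraries where they do the work, as an engineer would, in place of code of your own. Each camera call takes 0.05 s, during which the arm holds its last target. There are 200 camera calls.

TASK

Close the centrifuge bucket that holds the sample tubes with the sprung cap: pinch the cap's two side tabs in, lift it and lower it level into that bucket's mouth with the tabs still pinched until its flange lies on the rim, then let go so that the tabs spring out and catch under the rim. The same-shaped bucket beside it is empty and stays open.

Things in the scene. Friction and masses are not known exactly. Their poses are not given: they have to be found in the camera images.
- cap_centre (a point): Loose upright grey cap, 180 g: plug 60 mm wide, 20 deep; flange 114 mm wide, 5 thick; on top a fixed grip block 44 (x) by 28 (y) by 36 mm high, a sprung black tab standing out 14 mm from each long face (56 mm over the tabs along y). Point: block's middle on the axis, 18 mm above flange top, 23 above its underside, 43 above the plug's foot; z up, y through the tabs. Yaw within 40 deg
- tab_a (a joint): How far the cap's +y tab (10 mm wide, 30 tall, from 4 mm above the flange) is pressed in: 0 sprung out, 0.014 m flush with the block (then 28 mm across). Spring 2 N at first, 8 N when flush. It draws in a catch 7 to 12 mm below the flange's underside, reaching 49.5 mm from the axis when out, 35.5 when flush; flat below, so it cannot be forced in when out.
- tab_b (a joint): The same for the tab and catch on the cap's -y side.
- mouth (a point): Centre of the loaded bucket's mouth at the rim's top, 100 mm above the bench, z up. Fixed round aluminium cup, 108 mm wide, on a black foot, pivot pins on two sides (to 67 mm from the axis), four orange-stoppered tubes inside ending 28 mm below the rim. Opening 92 mm wide in a 5 mm thick lip, 102 mm wide below it. The flange rests on the rim, at any yaw. Its empty twin stands at the other side.

How it is judged:
By the outcome, as a careful person would: the job done as asked, in the order asked, and still so for the second after the job is handed in, with the robot touching nothing.
It also fails if it takes over 35 s, if anything falls off the work surface, if the arm or the gripper's body presses on something with over 40 N, if the wrist force passes 120 N, or if a joint passes its speed limit or range.

## Working session

There is one attempt and no reset: what is moved stays moved. The work goes in short steps, Python scripts to look and compute and a tool call to move; the robot and the scene stay as the last step left them, time stands still between calls to the robot, and variables do not carry over. Pictures are saved under pics/ and viewed, at most 10 in all, crops included, and the job is handed in when it is done.

Besides the shell and the picture viewer there is one more tool, called after ">>>" as name([rows], argument=value, ...), one row to a line, values as JSON. drive_tool: Moves the arm, as the interface text tells. Its arguments: {"type":"object","properties":{"series":{"type":"array"},"newtons":{"type":"number"}},"required":["series"]}

```bash
mkdir -p pics
cat > h.py <<'E'
import numpy as np, cv2
from rig import env, viewer
def grab(n,save=None):
    d=viewer.get_image(n)
    if save: cv2.imwrite('pics/'+save,d['img'][:,:,::-1])
    d['R']=cv2.Rodrigues(np.array(d['rvec'],float))[0]; d['t']=np.array(d['tvec'],float).ravel(); d['K']=np.array(d['camera_matrix'])
    return d
def cloud(d):
    h,w=d['depth'].shape; u,v=np.meshgrid(np.arange(w),np.arange(h)); z=d['depth']
    c=np.stack([(u-d['K'][0,2])/d['K'][0,0]*z,(v-d['K'][1,2])/d['K'][1,1]*z,z],-1)
    P=(c-d['t'])@d['R']; P[z==0]=np.nan
    return P
def ray(d,u,v,z):
    c=-d['R'].T@d['t']; r=d['R'].T@np.array([(u-d['K'][0,2])/d['K'][0,0],(v-d['K'][1,2])/d['K'][1,1],1])
    return c+r*(z-c[2])/r[2]
E
python3 - <<'E'
from h import *
s=env.observe(); print(s['time_s'],s['tool_rot'],s['position'],env.pinch_z)
a=grab('top','t0.png');b=grab('side','s0.png')
for d in (a,b): print(-d['R'].T@d['t'], d['R'][2])
cv2.imwrite('pics/both0.png',np.vstack([a['img'],b['img']])[:,:,::-1][:, :])
E
```

```text
0.0 [[ 9.20359523e-01  3.91073201e-01 -3.14882903e-04]
 [ 3.91073240e-01 -9.20358475e-01  1.41388539e-03]
 [ 2.63127538e-04 -1.42442516e-03 -9.99998951e-01]] [ 0.2150187  -0.50590721  0.23070546] 0.0187
[0.47888069 0.01835199 0.92553977] [ 0.07726614 -0.00233551 -0.99700777]
[ 0.41239668 -0.74383147  0.65714854] [ 0.13649052  0.80418165 -0.57849996]
```

View pics/t0.png

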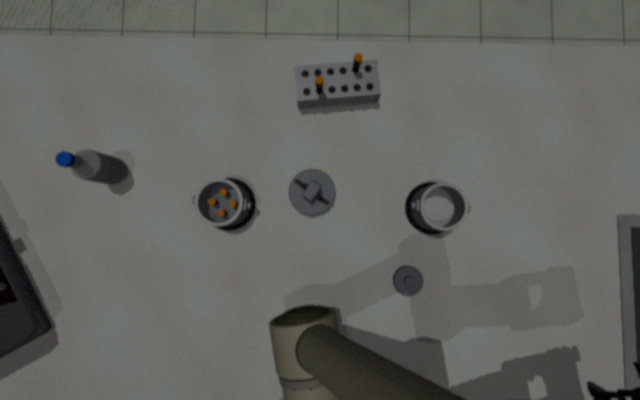

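View pics/s0.png

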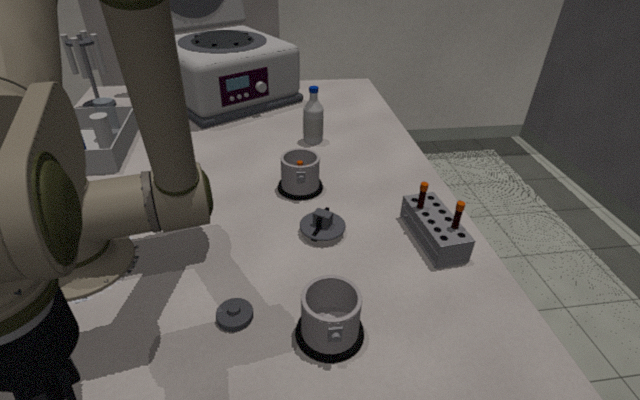

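The top view shows the loaded bucket at about (222,203), the cap at (312,192) with its black tabs running from (297,183) to (328,202), and the empty bucket at (438,208). The side view agrees, with the loaded bucket at (300,172) and the cap at (322,226). Next I measure them.

Run:
```python
from h import *
def circ(x,y):
    A=np.c_[2*x,2*y,np.ones_like(x)];s=np.linalg.lstsq(A,x*x+y*y,rcond=None)[0];return s[:2],np.sqrt(s[2]+s[:2]@s[:2])
d={n:grab(n) for n in('top','side')}
t=d['top']
c0=ray(t,312,192,.025);m0=ray(t,222,203,.1);print('rough',c0,m0,ray(t,438,208,.1))
for n in d:
    P=cloud(d[n]);im=d[n]['img'].astype(int)
    r=np.hypot(P[...,0]-c0[0],P[...,1]-c0[1])
    ok=(r<.075)
    for lo,hi in((.012,.04),(.04,.075)):
        k=ok&(P[...,2]>lo)&(P[...,2]<hi)
        if k.sum()>5:print(n,'cap',lo,k.sum(),np.median(P[k],0),(P[k].min(0)+P[k].max(0))/2,np.ptp(P[k],axis=0))
    dark=ok&(im.max(2)<45)&(P[...,2]>.025)
    print(n,'dark',dark.sum()); 
    if dark.sum()>4:
        q=P[dark];print(q.mean(0),np.median(q[:,2]),q[:,2].max()); _,S,V=np.linalg.svd(q[:,:2]-q[:,:2].mean(0));print('angle',np.degrees(np.arctan2(V[0,1],V[0,0])),S)
    k=(np.hypot(P[...,0]-m0[0],P[...,1]-m0[1])<.062)&(P[...,2]>.085)&(P[...,2]<.125)
    q=P[k];hull=cv2.convexHull(q[:,:2].astype(np.float32)).reshape(-1,2).astype(float)
    print(n,'rim',k.sum(),np.median(q,0),circ(hull[:,0],hull[:,1]))
# top image: contour fits by rays
im=t['img']
crop=cv2.resize(im[140:260,170:370],None,fx=4,fy=4,interpolation=cv2.INTER_CUBIC)
s=d['side']['img'][130:260,250:380];s=cv2.resize(s,(480,480),interpolation=cv2.INTER_CUBIC)
cv2.imwrite('pics/c1.png',np.clip(crop[:,:,::-1].astype(int)*1.7,0,255));cv2.imwrite('pics/c2.png',np.clip(s[:,:,::-1].astype(int)*1.7,0,255))
```

```text
rough [0.54840203 0.03697189 0.025     ] [0.5147037  0.23483428 0.1       ] [ 0.51170612 -0.24535565  0.1       ]
top cap 0.012 1407 [0.54636809 0.03787762 0.02481752] [0.54765415 0.03833325 0.02930795] [0.1104557  0.11021639 0.0189041 ]
top cap 0.04 282 [0.54782965 0.03846394 0.06013916] [0.54827786 0.03866662 0.05273654] [0.04757427 0.04745486 0.02378867]
top dark 123
[0.54424767 0.03394193 0.04229037] 0.03584921751517882 0.061435611289653545
angle -125.6200062792227 [0.29954203 0.06912633]
top rim 578 [0.51345048 0.23279894 0.09921361] (array([0.51626974, 0.2419703 ]), np.float64(0.05415867248683148))
side cap 0.012 857 [0.54727072 0.0200425  0.02472315] [0.55335216 0.03546182 0.02620034] [0.11331001 0.11002691 0.02742949]
side cap 0.04 284 [0.55178526 0.03070895 0.05830723] [0.55330647 0.0379094  0.0519283 ] [0.04898665 0.04983866 0.02261576]
side dark 189
[0.54529664 0.02206434 0.04247854] 0.04235926053217033 0.06039976260445327
angle -153.54364739182506 [0.18177356 0.13507712]
side rim 416 [0.51532234 0.21384445 0.09661561] (array([0.52065698, 0.24083737]), np.float64(0.05397617573998636))[ WARN:0@2.677] global loadsave.cpp:1063 imwrite_ Unsupported depth image for selected encoder is fallbacked to CV_8U.
```

View pics/c1.png

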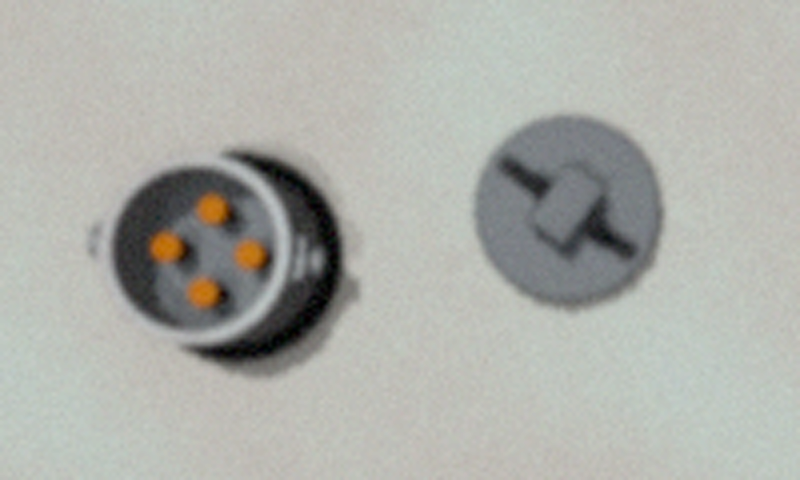

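The crop shows the cap's flange centred near (568,210) and its tab line running from (505,160) to (632,250), so the tabs lie along about 55° in the world. The bucket mouth is near (202,250). I'll refine the angle and work out the first move.

Run:
```python
from h import *
t=grab('top');im=cv2.GaussianBlur(t['img'],(3,3),0).astype(int).max(2)
v,u=np.nonzero(im<60); k=np.hypot(u-312,v-192)<21;u=u[k];v=v[k]
P=np.array([ray(t,a,b,.027) for a,b in zip(u,v)])
r=np.hypot(P[:,0]-.548,P[:,1]-.0383);P=P[(r>.022)&(r<.052)]
A=P[P[:,1]>.0383].mean(0);B=P[P[:,1]<.0383].mean(0);print(len(P),A,B,'angle',np.degrees(np.arctan2(*(A-B)[1::-1])),(A+B)/2)
C=cloud(t);k=(np.hypot(C[...,0]-.548,C[...,1]-.0383)<.04)&(C[...,2]>.054)&(C[...,2]<.07)
print('blocktop',k.sum(),cv2.minAreaRect(C[k][:,:2].astype(np.float32)*1000))
s=env.observe();R=np.array(s['tool_rot']);p=np.array(s['position'])
print(R.T@(np.array([.550,.038,.16])-p), p)
```

```text
150 [0.5632723  0.06313497 0.027     ] [0.53077412 0.01305251 0.027     ] angle 57.02072748192589 [0.54702321 0.03809374 0.027     ]
blocktop 273 ((548.1248779296875, 38.70203399658203), (46.78734588623047, 44.353641510009766), 6.709852695465088)
[ 0.5210346  -0.36971258  0.07133014] [ 0.21506432 -0.50607889  0.2310541 ]
```

>>> drive_tool([
  [[0.037, -0.026, 0], -8.2, 0.085],
  [[0.074, -0.053, 0], -16.4, 0.085],
  [[0.111, -0.079, 0], -24.6, 0.085],
  [[0.149, -0.106, 0], -32.8, 0.085],
  [[0.186, -0.132, 0], -41, 0.085],
  [[0.223, -0.158, 0], -49.2, 0.085],
  [[0.26, -0.185, 0], -57.4, 0.085],
  [[0.298, -0.211, 0], -65.6, 0.085],
  [[0.335, -0.238, 0], -73.8, 0.085],
  [[0.372, -0.264, 0], -82, 0.085],
  [[0.409, -0.291, 0], -90.2, 0.085],
  [[0.447, -0.317, 0], -98.4, 0.085],
  [[0.484, -0.343, 0.01], -106.6, 0.085],
  [[0.521, -0.37, 0.03], -114.8, 0.085],
  [[0.521, -0.37, 0.06], -123, 0.085],
  [[0.521, -0.37, 0.071], -123, 0.085],
  [[0.521, -0.37, 0.071], -123, 0.085],
  [[0.521, -0.37, 0.071], -123, 0.085],
])

```text
time_s: 2.05
position: [0.5502, 0.0373, 0.1615]
tool_rot: [[-0.827, 0.562, 0.001], [0.562, 0.827, -0.0], [-0.001, 0.001, -1.0]]
ft_force: [0.4, 0.6, 0.4]
grip_width: 0.0848
gripper_force: 0.0
```

Run:
```python
from h import *
s=env.observe();R=np.array(s['tool_rot']);p=np.array(s['position']);print(s['time_s'],s['q'],p,R,s['grip_width'],s['ft_force'])
a=grab('top');b=grab('side')
cv2.imwrite('pics/b1.png',cv2.resize(np.hstack([a['img'][100:300,180:420],b['img'][80:280,220:460]])[:,:,::-1],None,fx=1.65,fy=1.65))
print('cap centre in tool',R.T@(np.array([.550,.038,.16])-p))
```

```text
2.05 [-8.42669486e+00  2.53662722e+01  8.07754124e+01 -3.79693407e-03
  7.37810704e+01 -6.42128610e+01] [0.55017759 0.03726069 0.16145054] [[-8.26954398e-01  5.62267436e-01  1.32429989e-03]
 [ 5.62267624e-01  8.26955290e-01 -2.60512146e-04]
 [-1.24161430e-03  5.29179290e-04 -9.99999089e-01]] 0.08484100162835546 [0.36243863 0.64941876 0.37161312]
cap centre in tool [0.00056435 0.00051076 0.00145011]
```

View pics/b1.png

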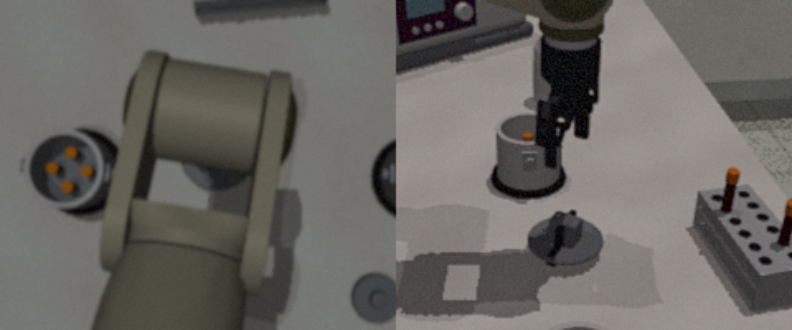

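The side view shows the open gripper above the cap, with the fingers lined up with its tabs. The top view of the cap is now blocked by the arm. I'll check the side camera's offset against the fingers' known position.

Run:
```python
from h import *
s=env.observe();R=np.array(s['tool_rot']);p=np.array(s['position'])
d=grab('side');P=cloud(d);T=(P-p)@R
k=(np.abs(T[...,0])<.03)&(np.abs(T[...,1])<.07)&(T[...,2]<0)&(T[...,2]>-.05)
q=T[k]
for sg in(1,-1):
    f=q[q[:,1]*sg>0];f=f[(f[:,2]>-.04)]
    print(sg,len(f),np.percentile(f,[3,50,97],axis=0).round(4).tolist())
cam=(-d['R'].T@d['t']-p)@R;print('cam in tool',cam)
```

```text
1 99 [[-0.0132, 0.041, -0.0379], [-0.0027, 0.0432, -0.0258], [0.0083, 0.0468, -0.0136]]
-1 103 [[-0.0133, -0.0566, -0.0392], [-0.0057, -0.0512, -0.0281], [0.0087, -0.0446, -0.0135]]
cam in tool [-0.32547887 -0.72330974 -0.4953189 ]
```

>>> drive_tool([
  [[0, 0, 0.04], 0, 0.085],
  [[0, 0, 0.075], 0, 0.085],
  [[0, 0, 0.105], 0, 0.085],
  [[0, 0, 0.12], 0, 0.085],
  [[0, 0, 0.128], 0, 0.085],
  [[0, 0, 0.128], 0, 0.085],
  [[0, 0, 0.128], 0, 0.06],
  [[0, 0, 0.128], 0, 0.05],
  [[0, 0, 0.128], 0, 0.04],
  [[0, 0, 0.128], 0, 0.03],
  [[0, 0, 0.128], 0, 0.02],
  [[0, 0, 0.128], 0, 0.02],
  [[0, 0, 0.128], 0, 0.02],
  [[0, 0, 0.128], 0, 0.02],
], newtons=60)

```text
time_s: 3.6
position: [0.5511, 0.0382, 0.0341]
tool_rot: [[-0.829, 0.559, 0.004], [0.559, 0.829, -0.0], [-0.003, 0.002, -1.0]]
ft_force: [0.2, 1.7, 10.3]
grip_width: 0.0268
gripper_force: 59.2
```

Run:
```python
from h import *
b=grab('side')
cv2.imwrite('pics/b2.png',cv2.resize(b['img'][130:260,250:400][:,:,::-1],None,fx=4,fy=4))
```

```text
(no output)
```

View pics/b2.png

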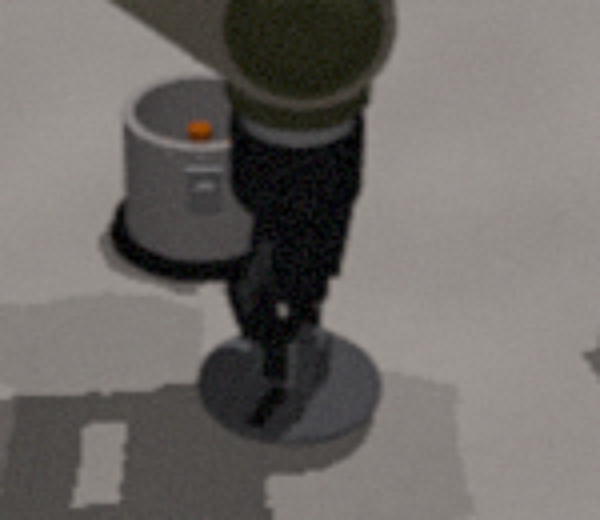

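>>> drive_tool([
  [[0, 0, -0.01], 0, 0.02],
  [[0, 0, -0.03], 0, 0.02],
  [[0, 0, -0.06], 0, 0.02],
  [[0, 0, -0.095], 0, 0.02],
  [[0, 0, -0.125], 0, 0.02],
  [[0, 0, -0.145], 0, 0.02],
  [[0.01, 0.011, -0.15], 0, 0.02],
  [[0.03, 0.032, -0.15], 0, 0.02],
  [[0.05, 0.054, -0.15], 0, 0.02],
  [[0.07, 0.075, -0.15], 0, 0.02],
  [[0.09, 0.097, -0.15], 0, 0.02],
  [[0.11, 0.118, -0.15], 0, 0.02],
  [[0.125, 0.134, -0.15], 0, 0.02],
  [[0.135, 0.145, -0.15], 0, 0.02],
  [[0.14, 0.151, -0.15], 0, 0.02],
  [[0.14, 0.151, -0.15], 0, 0.02],
  [[0.14, 0.151, -0.15], 0, 0.02],
  [[0.14, 0.151, -0.15], 0, 0.02],
])

```text
time_s: 5.45
position: [0.5184, 0.2407, 0.1823]
tool_rot: [[-0.829, 0.56, -0.0], [0.56, 0.829, -0.0], [-0.0, -0.0, -1.0]]
ft_force: [-0.8, -0.0, -2.1]
grip_width: 0.0273
gripper_force: 59.6
```

Run:
```python
from h import *
s=env.observe();p=np.array(s['position']);print(p,s['q'],s['tool_rot'])
a=grab('top');b=grab('side')
cv2.imwrite('pics/b3.png',cv2.resize(np.hstack([a['img'][120:280,120:300],b['img'][60:220,210:390]])[:,:,::-1],None,fx=2.2,fy=2.2))
for n,d in(('top',a),('side',b)):
    P=cloud(d);r=np.hypot(P[...,0]-p[0],P[...,1]-p[1])
    f=(r<.075)&(np.abs(P[...,2]-.172)<.006)
    if f.sum()>20:
        q=P[f];print(n,'flange',f.sum(),np.median(q[:,2]),((q.min(0)+q.max(0))/2),np.ptp(q,axis=0)); A=np.c_[q[:,:2]-p[:2],np.ones(len(q))];print('tilt',np.linalg.lstsq(A,q[:,2],rcond=None)[0])
    m=(r<.065)&(np.abs(P[...,2]-.099)<.012)
    if m.sum()>20: q=P[m];print(n,'rim',m.sum(),((q.min(0)+q.max(0))/2),np.ptp(q,axis=0))
```

```text
[0.51841053 0.24073627 0.18227349] [ 1.30509206e+01  2.61817155e+01  7.55754682e+01 -1.08802750e-02
  7.82537769e+01 -4.29027791e+01] [[-8.28607076e-01  5.59830594e-01 -1.44368403e-04]
 [ 5.59830612e-01  8.28607045e-01 -2.24314912e-04]
 [-5.95367447e-06 -2.66690774e-04 -9.99999964e-01]]
top flange 912 0.17269753914331665 [0.51490407 0.21619221 0.17196258] [0.11227505 0.06547513 0.01053409]
tilt [-0.00338923  0.00508401  0.17282124]
top rim 177 [0.51445222 0.20543593 0.09553557] [0.09682922 0.03962168 0.01693665]
side flange 548 0.1727352503984099 [0.51981037 0.23607322 0.17216171] [0.11328762 0.10770973 0.01141023]
tilt [-0.00109041  0.02177273  0.17303959]
side rim 406 [0.52127839 0.24035172 0.09472518] [0.10583209 0.11734829 0.01534935]
```

View pics/b3.png

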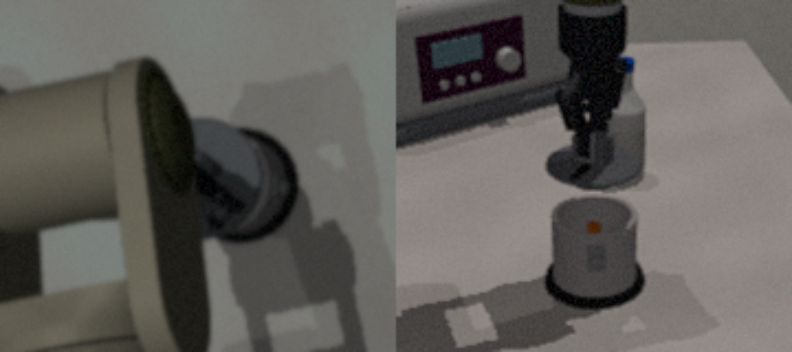

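The side view shows the cap hanging level about 50 mm above the loaded bucket, with the rim near (594,215). I'll fit circles to the flange and the rim to get the remaining lateral offset.

Run:
```python
from h import *
from scipy.optimize import least_squares
def fit(d,c,z,rad,u0,tol):
    # outline pixels of a horizontal disc from depth mask -> rays on plane z, circle of known radius
    P=cloud(d);k=((np.hypot(P[...,0]-c[0],P[...,1]-c[1])<rad+.006)&(np.abs(P[...,2]-z)<tol))
    v,u=np.nonzero(k);X=np.array([ray(d,a,b,z)[:2] for a,b in zip(u,v)])
    h=cv2.convexHull(X.astype(np.float32)).reshape(-1,2).astype(float)
    f=least_squares(lambda s:np.hypot(h[:,0]-s[0],h[:,1]-s[1])-rad,c[:2],loss='soft_l1',f_scale=.0015)
    return f.x,np.abs(f.fun).mean(),len(h)
s=env.observe();p=np.array(s['position']);R=np.array(s['tool_rot'])
for n in('side','top'):
    d=grab(n)
    F=fit(d,p,.1728,.057,0,.005);M=fit(d,p,.100,.054,0,.006)
    print(n,F,M,'mouth-cap',M[0]-F[0])
    e=M[0]-F[0];print(R.T@[e[0],e[1],0])
```

```text
side (array([0.51916899, 0.23376666]), np.float64(0.0010648212540606541), 33) (array([0.52068206, 0.24010022]), np.float64(0.001733321577340276), 30) mouth-cap [0.00151307 0.00633356]
[ 2.29182886e-03  6.09514744e-03 -7.34483771e-07]
top (array([0.51483811, 0.23961392]), np.float64(0.0016693214613408588), 30) (array([0.51631284, 0.24368699]), np.float64(0.000298620104257556), 16) mouth-cap [0.00147474 0.00407307]
[ 1.05814637e-03  4.20060309e-03 -4.87915222e-07]
```

```bash
cat > fit.py <<'E'
from h import *
from scipy.optimize import least_squares
def fit(P,c,z,rad,lo=.003):
    k=(np.hypot(P[...,0]-c[0],P[...,1]-c[1])<rad+.008)&(P[...,2]>z-lo)&(P[...,2]<z+.005)
    X=P[k][:,:2];th=np.arctan2(*(X-c[:2]).T[::-1]);b=np.floor(th/np.radians(8)).astype(int)
    r=np.hypot(*(X-c[:2]).T)
    h=np.array([X[b==i][np.argmax(r[b==i])] for i in np.unique(b)])
    h=h[np.hypot(*(h-c[:2]).T)>rad-.010]
    f=least_squares(lambda s:np.hypot(h[:,0]-s[0],h[:,1]-s[1])-rad,c[:2],loss='soft_l1',f_scale=.001)
    return f.x.round(4),np.abs(f.fun).mean().round(4),len(h)
E
python3 - <<'E'
from fit import *
s=env.observe();p=np.array(s['position']);R=np.array(s['tool_rot'])
for n in('side','top'):
    P=np.nanmean([cloud(grab(n)) for _ in range(3)],0)
    for lo in(.002,.004):
        F=fit(P,p,.1728,.057,lo);M=fit(P,p,.100,.054,lo+.001)
        e=M[0]-F[0];print(n,F,M,'mouth-cap',e,'tool',(R.T@[e[0],e[1],0])[:2].round(4))
E
```

```text
side (array([0.5194, 0.2395]), np.float64(0.0017), 38) (array([0.5213, 0.2441]), np.float64(0.0014), 45) mouth-cap [0.0019 0.0046] tool [0.001  0.0049]
side (array([0.5195, 0.2392]), np.float64(0.0014), 38) (array([0.5213, 0.2438]), np.float64(0.0013), 45) mouth-cap [0.0018 0.0046] tool [0.0011 0.0048]
top (array([0.5145, 0.2408]), np.float64(0.0004), 24) (array([0.5165, 0.2445]), np.float64(0.0004), 17) mouth-cap [0.002  0.0037] tool [0.0004 0.0042]
top (array([0.5146, 0.2407]), np.float64(0.0004), 24) (array([0.5165, 0.2444]), np.float64(0.0003), 18) mouth-cap [0.0019 0.0037] tool [0.0005 0.0041]
```

>>> drive_tool([
  [[0.0008, 0.0045, 0], 0, 0.02],
  [[0.0008, 0.0045, 0.015], 0, 0.02],
  [[0.0008, 0.0045, 0.03], 0, 0.02],
  [[0.0008, 0.0045, 0.035], 0, 0.02],
  [[0.0008, 0.0045, 0.035], 0, 0.02],
  [[0.0008, 0.0045, 0.035], 0, 0.02],
])

```text
time_s: 6.55
position: [0.5204, 0.2459, 0.148]
tool_rot: [[-0.829, 0.559, 0.001], [0.559, 0.829, 0.0], [-0.001, 0.001, -1.0]]
ft_force: [-0.4, 0.4, -1.3]
grip_width: 0.0273
gripper_force: 59.6
```

Run:
```python
from fit import *
s=env.observe();p=np.array(s['position']);R=np.array(s['tool_rot']);zf=p[2]-.0095;print(p)
for n in('side','top'):
    P=np.nanmean([cloud(grab(n)) for _ in range(3)],0)
    k=(np.hypot(P[...,0]-p[0],P[...,1]-p[1])<.055)&(np.abs(P[...,2]-zf)<.006);print('flange z',np.median(P[k][:,2]),zf)
    for lo in(.002,.004):
        F=fit(P,p,zf,.057,lo);M=fit(P,p,.100,.054,lo+.001)
        e=M[0]-F[0];print(n,F,M,'mouth-cap',e,'tool',(R.T@[e[0],e[1],0])[:2].round(4))
```

```text
[0.52040005 0.24592465 0.14795832]
flange z 0.13873450881664676 0.13845832187943669
side (array([0.5223, 0.2449]), np.float64(0.0017), 37) (array([0.5218, 0.2443]), np.float64(0.0011), 31) mouth-cap [-0.0005 -0.0006] tool [ 0.0001 -0.0008]
side (array([0.5222, 0.2445]), np.float64(0.0012), 37) (array([0.5219, 0.2439]), np.float64(0.0013), 32) mouth-cap [-0.0003 -0.0006] tool [-0.0001 -0.0007]
flange z 0.13842556760999614 0.13845832187943669
top (array([0.5165, 0.2456]), np.float64(0.0005), 23) (array([0.5164, 0.2444]), np.float64(0.0002), 15) mouth-cap [-1.0e-04 -1.2e-03] tool [-0.0006 -0.0011]
top (array([0.5165, 0.2451]), np.float64(0.0004), 23) (array([0.5164, 0.2444]), np.float64(0.0002), 15) mouth-cap [-1.e-04 -7.e-04] tool [-0.0003 -0.0006]
```

>>> drive_tool([
  [[-0.0002, -0.0008, 0], 0, 0.02],
  [[-0.0002, -0.0008, 0.008], 0, 0.02],
  [[-0.0002, -0.0008, 0.016], 0, 0.02],
  [[-0.0002, -0.0008, 0.023], 0, 0.02],
  [[-0.0002, -0.0008, 0.028], 0, 0.02],
  [[-0.0002, -0.0008, 0.031], 0, 0.02],
  [[-0.0002, -0.0008, 0.032], 0, 0.02],
  [[-0.0002, -0.0008, 0.032], 0, 0.02],
])

```text
time_s: 7.65
position: [0.5198, 0.245, 0.1153]
tool_rot: [[-0.829, 0.559, 0.0], [0.559, 0.829, -0.0], [-0.0, 0.0, -1.0]]
ft_force: [0.6, 0.6, -1.6]
grip_width: 0.0269
gripper_force: 59.6
```

>>> drive_tool([
  [[0, 0, 0.0005], 0, 0.02],
  [[0, 0, 0.001], 0, 0.02],
  [[0, 0, 0.0015], 0, 0.02],
  [[0, 0, 0.0015], 0, 0.02],
  [[0, 0, 0.0015], 0, 0.02],
])

```text
time_s: 8.15
position: [0.5199, 0.245, 0.1142]
tool_rot: [[-0.829, 0.559, 0.001], [0.559, 0.829, 0.0], [-0.0, 0.0, -1.0]]
ft_force: [-1.7, 1.7, 3.0]
grip_width: 0.0271
gripper_force: 60.2
```

>>> drive_tool([
  [[0, 0, 0.0005], 0, 0.02],
  [[0, 0, 0.0008], 0, 0.02],
  [[0, 0, 0.0008], 0, 0.02],
])

```text
time_s: 8.45
position: [0.5198, 0.2451, 0.1141]
tool_rot: [[-0.829, 0.559, 0.001], [0.559, 0.829, 0.0], [-0.001, 0.001, -1.0]]
ft_force: [-3.3, 0.2, 8.9]
grip_width: 0.0268
gripper_force: 61.2
```

Run:
```python
from fit import *
s=env.observe();p=np.array(s['position']);R=np.array(s['tool_rot']);print(p,s['ft_force'],s['wrist_torque'])
d=grab('side');P=cloud(d)
k=(np.hypot(P[...,0]-p[0],P[...,1]-p[1])<.055)&(np.abs(P[...,2]-.105)<.006);q=P[k];print('flange z',np.median(q[:,2]),len(q))
cv2.imwrite('pics/b4.png',cv2.resize(d['img'][90:220,240:370][:,:,::-1],None,fx=4.4,fy=4.4))
```

```text
[0.51981374 0.24508537 0.11409813] [-3.26019128  0.20066789  8.91199645] [-0.34669974  0.619146   -0.04794104]
flange z 0.10483531435466821 449
```

View pics/b4.png

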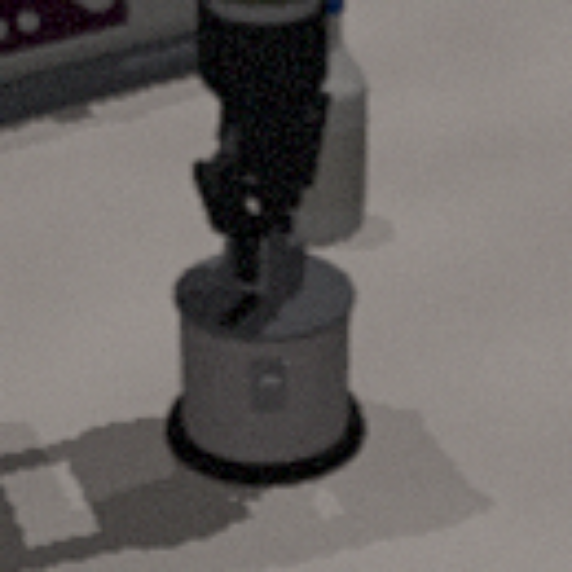

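The flange lies flat on the rim (around (265,295)), measured at z = 0.105 with about 9 N of contact force. Now I release it and go up.

>>> drive_tool([
  [[0, 0, 0], 0, 0.04],
  [[0, 0, 0], 0, 0.06],
  [[0, 0, 0], 0, 0.085],
  [[0, 0, 0], 0, 0.085],
  [[0, 0, 0], 0, 0.085],
  [[0, 0, 0], 0, 0.085],
  [[0, 0, 0], 0, 0.085],
  [[0, 0, 0], 0, 0.085],
  [[0, 0, -0.01], 0, 0.085],
  [[0, 0, -0.03], 0, 0.085],
  [[0, 0, -0.06], 0, 0.085],
  [[0, 0, -0.1], 0, 0.085],
  [[0, 0, -0.13], 0, 0.085],
  [[0, 0, -0.14], 0, 0.085],
  [[0, 0, -0.14], 0, 0.085],
])

```text
time_s: 10.0
position: [0.52, 0.245, 0.2544]
tool_rot: [[-0.829, 0.559, 0.003], [0.559, 0.829, 0.001], [-0.002, 0.002, -1.0]]
ft_force: [-0.5, 0.0, 0.0]
grip_width: 0.0846
gripper_force: 0.0
```

Run:
```python
from fit import *
P=None
d=grab('side');P=cloud(d);p=np.array([.520,.245,0])
k=(np.hypot(P[...,0]-p[0],P[...,1]-p[1])<.055)&(np.abs(P[...,2]-.105)<.008);q=P[k]
A=np.c_[q[:,:2]-p[:2],np.ones(len(q))];print('flange',np.linalg.lstsq(A,q[:,2],rcond=None)[0],fit(P,p,.105,.057))
# tabs: dark points above flange along the tab axis
ax=np.array([.559,.829]);im=d['img'].max(2);k=(np.hypot(P[...,0]-p[0],P[...,1]-p[1])<.055)&(P[...,2]>.112)&(P[...,2]<.15)
q=P[k]@np.eye(3);print('along tabs',np.percentile((q[:,:2]-p[:2])@ax,[0,3,97,100]),q[:,2].max())
cv2.imwrite('pics/b5.png',cv2.resize(d['img'][90:220,240:370][:,:,::-1],None,fx=4.4,fy=4.4,interpolation=cv2.INTER_CUBIC))
```

```text
flange [0.00191069 0.00153311 0.10522621] (array([0.5211, 0.2422]), np.float64(0.0017), 39)
along tabs [-0.02983865 -0.02819175  0.01745175  0.02860781] 0.1430432040036717
```

View pics/b5.png

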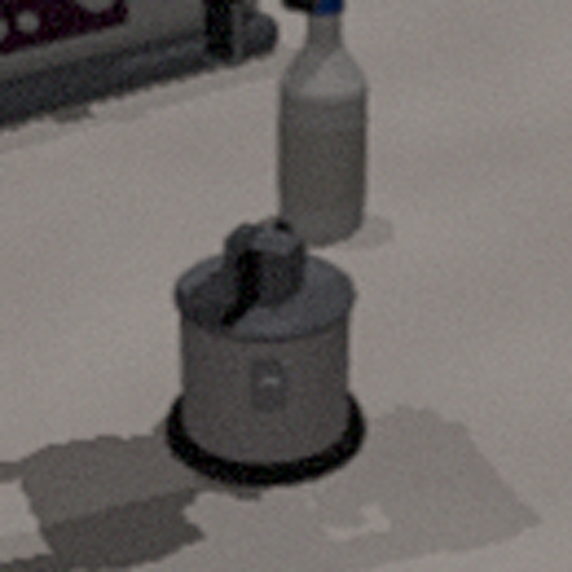

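The cap sits level on the loaded bucket, and the tabs are sprung out to about ±28 mm (near (240,275) in the picture). The gripper is clear, so I'm handing the job in.

```bash
python3 -c "
from rig import env
print(env.close_job())"
```

```text
the job is handed in; nothing more can be done
None
```

The cap is on the loaded bucket with its flange level on the rim and both tabs sprung out (about 28 mm each way), which should put the catches under the rim, though they are hidden from the cameras; the empty bucket was left open, and the job was handed in at about 10 s with the gripper clear.

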